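# Descaler tablet held over the dish with tongs

### The arm

A 6-joint arm with a two-finger parallel gripper is mounted at the origin on the work surface. World frame = base frame: x ahead of the robot, y to its left, z up, the work surface at z = 0. Lengths are in m, angles in rad, forces in N, time in s.
With the tool pointing down it reaches from about 0.35 to 0.775 m from the base axis. Payload 5.5 kg.
Tool frame: the origin (TCP) lies where the fingers leave the gripper's body, on its centre line; the fingertips stand env.tip_reach ahead of it and the grasp point (between the pads) lies 54 mm ahead of it (env.tip_reach is the distance from the TCP to the fingertips, in m); z points along the fingers, y is the line along which they close (so a half turn about z gives the same grasp; the last joint's range is limited). The gripper opens to 85 mm and grips with 20 to 120 N. Pads are 22 mm wide; open, the fingers measure 114 mm over their backs; the gripper's body (76 mm by 85 mm) begins 54 mm behind the grasp point. The pads swing forward as they close: fully open they stand 13 mm farther back than shut.
Start: joints at [-1.371, 0.313, 0.046, 1.304, 0, 1.431], TCP at [0.192, -0.542, 0.304] pointing down, gripper open.
Joint ranges: [-2.76, 2.76], [-0.86, 1.69], [-1.03, 1.26], [-2.2, 2.34], [-1.47, 1.5], [-3.14, 3.14]. Speed limits (rad/s): [2.57, 2.57, 3.14, 3.14, 3.14, 3.14].

### API

Orientations are given as a unit quaternion [w, x, y, z].
In Python, from workcell import status, optics, hand_in, env gives the robot as it stands.
- The arm moves only by the shell command python3 -m handwheel 'ROWS' [FORCE]. ROWS is a JSON object whose one key "deltas" holds a list of rows, each a list of 5 numbers: the opening, from -1 (shut) to 1 (fully open), then the shift along the tool's x, y, z in units of 40 mm (1.0 is 40 mm), then the turn about the tool's z in units of 10 degrees (1.0 is 10 degrees). In form: {"deltas": [[jaw, x, y, z, roll], ...]}. A call has 1 to 20 rows; each row shifts and turns the commanded pose from where the row before left it, along the tool's axes as they then stand; what a row does not reach is not made up. A row lasts 1/8 s, in which the tool goes at most 62.5 mm and 10.7 degrees, less where a joint would pass 70% of its speed; a pose out of reach is approached as far as the arm can. A call is refused whole if a number of a shift passes 1 or a number of a turn 1, either way. A call with a gripper value outside its range is refused whole. The fingers move at their own pace and stop on an object; FORCE is the grip in N (left out, the last holds). Time passes only in rows, so rows that do not move let the fingers close. It gives the time, the measured TCP pose, the force, the opening and the grip force at its end, in the units of the state.
- status.get_state(): the state, without advancing time (a new reading comes with each control period).
- optics.read_camera(name): name is "side" or "top"; returns a dict with "frame" (480x640x3 uint8, red, green, blue), "depth" (480x640 float32, m along the optical axis (not along the pixel's ray), 0 where there is no reading), "vfov" (degrees; the focal length in pixels is half the picture's height over the tangent of half this angle, whatever the lens; pixels are square), "cx", "cy" (the principal point, pixels), "origin" and "attitude" of the camera in the world. Camera axes: x right, y down, z forward; pixel columns grow to the right and rows downward; lengths in m; the calibration is good to about 2 mm. A picture is of the moment at which its call begins.
- hand_in(): hands the job in; it is judged then, once.
The state is a dict: "clock": time; "joint_pos": joint angles; "qvel": joint speeds; "tau": joint torques, N m; "tcp_pos": TCP position; "orientation": TCP orientation; "wrist_force": force on the tool from outside, world axes, zero at the start; "ft_torque": the same for the moment, N m; "finger_gap": finger opening in m; "grip_force": force on a finger pad.
Only numpy, scipy, OpenCV 4.12 (cv2) and the standard library are available. Lean on these libraries where they do the work, as an engineer would, in place of code of your own. Each camera call takes 0.05 s, during which the arm holds its last target. There are 200 camera calls.

### The job

First slide the empty dish, without lifting it, until it stands wholly on the round cork mat. Then take the tongs, close them on the descaler tablet and lift it; the tablet is caustic, so it must never be touched by the gripper itself. Finish still holding it in the tongs, over the middle of the dish and about 12 cm above the worktop, and leave the bottle, jar, basket and brush alone.

Things in the scene. Friction and masses are not known exactly. Their poses are not given: they have to be found in the camera images.
- dish: Round open glazed dish, loose, 250 g: 120 mm across the rim, 104 mm across the foot, 30 mm tall, wall 4 mm, inner floor 5 mm above its underside. Origin: centre of the underside, z up. Closed fingers fit inside and can push its wall.
- mat: Thin round cork mat, 160 mm across, lying flush on the worktop (nothing catches on its edge), fixed. Origin: its centre.
- rest: Small square wooden board under the tablet, 90 x 90 x 6 mm, fixed. Origin: centre of the underside.
- tablet: Descaler tablet: a pale upright disc, 32 mm diameter, 22 mm tall, about 25 g, standing loose on the wooden board. Origin: centre of its underside, z up.
- tongs: Spring tongs, 96 g, lying on edge, 24 mm tall all over; the jaws open sideways, level with the worktop. Origin: on the midline at the underside, the place to grip, near the centre of mass; x along the midline from the spring head (end at -106 mm) to the tips (end at +116 mm), y to the left jaw, z up. Free: 54 mm over the sleeves at the origin, 71 mm between the tips at x = 100 mm.
- tongs_bite (a point): Midway between the tips' inner faces, at x = 100 mm of the tongs, 12 mm above the underside; the tablet belongs here. Squeezed at the origin, the tips close 2.1 times as fast as the sleeves: 46 mm over the sleeves leaves 54 mm between the tips, 36 mm leaves 32 mm (tips parallel, just the tablet).
- jaw_left: Left jaw of the tongs (+y): steel strip, black rubber sleeve outside from x = -35 to +35 mm of the tongs, flat tip face 32 mm long. Origin: its pivot at x = -90, y = +10 mm. The spring pushes each jaw out with 2.2 N at the origin when open, 4 N at 46 mm over the sleeves, 6.7 N at 36 mm, so the tongs can be carried half open by stopping the gripper at about 46 mm.
- jaw_right: Right jaw of the tongs (-y), mirror image of the left. Origin: its pivot, at x = -90, y = -10 mm of the tongs. Both jaws always turn alike.
- bottle: Bystander: white detergent bottle, 72 mm across, 200 mm tall. Origin: centre of the underside.
- jar: Bystander: glass jar, 64 mm across, 75 mm tall. Origin: centre of the underside.
- basket: Bystander: open black plastic basket, 130 x 170 x 60 mm. Origin: centre of the underside.
- brush: Bystander: hand brush lying beyond the work. Origin: its underside, on its long axis.
There are look-alikes about, which are no part of the job. Of the things that look like the dish, take the one that is farthest to the robot's left at the start.

How it is judged:
On the way, in this order (a step that is already met when the one before it is completed fails the run):
1. the dish stands wholly on the mat (horizontal distance between dish and mat below 0.02 m and height (world z) of dish below 0.008 m and angle between dish's own z axis and vertical below 0.1 rad and linear speed of dish below 0.02 m/s), for 0.2 s.
2. the tablet is lifted off the board between the two jaws of the tongs, which the gripper holds (contact force between each of jaw_left, jaw_right and tablet above 0.3 N and contact force between the fingers and tongs above 0.5 N and height (world z) of tablet above 0.04 m), for 0.2 s.
At the end, for the whole second after the job is handed in: The dish stands on the worktop with its centre within 20 mm of the mat's centre (so wholly on the mat); the tablet, touched by both jaws of the tongs that the gripper holds, is still, its underside more than 90 mm above the worktop and within 40 mm of the dish's centre seen from above (horizontal distance between dish and mat below 0.02 m and height (world z) of dish below 0.008 m and angle between dish's own z axis and vertical below 0.1 rad and contact force between each of jaw_left, jaw_right and tablet above 0.3 N and contact force between the fingers and tongs above 0.5 N and height (world z) of tablet above 0.09 m and horizontal distance between tablet and dish below 0.04 m and linear speed of tablet below 0.03 m/s and contact force between dish and tablet below 0.1 N and contact force between dish and tongs below 0.1 N); the arm keeps its last pose, push and grip.
It fails at once if the arm or gripper touches the tablet itself (contact force between any of the fingers, the arm and tablet above 0.2 N).
It fails at once if the dish is lifted or tipped instead of slid (height (world z) of dish above 0.015 m or angle between dish's own z axis and vertical above 0.35 rad).
It fails at once if a bystander is moved more than 30 mm (distance of any of bottle, jar, basket, brush from where it was at the start of the episode above 0.03 m).
It also fails if it takes over 72 s, if anything falls off the work surface, if the arm or the gripper's body presses on something with over 40 N, if the wrist force passes 120 N, or if a joint passes its speed limit or range.

## Working session

There is one attempt and no reset: what is moved stays moved. The work goes in short steps, Python scripts to look and compute and a shell command to move; the robot and the scene stay as the last step left them, time stands still between calls to the robot, and variables do not carry over. Pictures are saved under pics/ and viewed, at most 10 in all, crops included, and the job is handed in when it is done.

```bash
mkdir -p pics; ls
cat > h.py <<'E'
import numpy as np, cv2
from workcell import status, optics, env
from scipy.spatial.transform import Rotation as R
def cam(n):
    c=optics.read_camera(n); q=np.array(c["attitude"],float)
    c["R"]=R.from_quat(q[[1,2,3,0]]).as_matrix() if q.size==4 else q.reshape(3,3)
    c["f"]=240/np.tan(np.radians(c["vfov"])/2); c["o"]=np.array(c["origin"]); return c
def ray(c,u,v):
    return c["R"]@np.array([(u-c["cx"])/c["f"],(v-c["cy"])/c["f"],1.])
def plane(c,u,v,z):
    d=ray(c,u,v); return c["o"]+d*(z-c["o"][2])/d[2]
def cloud(c):
    v,u=np.mgrid[:480,:640]; d=c["depth"]
    p=np.stack([(u-c["cx"])/c["f"]*d,(v-c["cy"])/c["f"]*d,d],-1)@c["R"].T+c["o"]
    p[d<=0]=np.nan; return p
def save(c,n): cv2.imwrite(f"pics/{n}.png",c["frame"][:,:,::-1])
E
python3 - <<'E'
from h import *
for n in("top","side"):
    c=cam(n); save(c,n+"0"); print(n,c["o"],c["R"].round(3).tolist(),c["f"],c["cx"],c["cy"],(c["depth"]>0).mean())
s=status.get_state(); print(env.tip_reach,s)
E
```

```text
pics
top [ 0.42361089 -0.01360842  1.31753652] [[-0.023, -0.995, 0.099], [-1.0, 0.024, 0.003], [-0.006, -0.099, -0.995]] 441.61232372943596 319.6612294494337 246.08923962825045 0.9960546875
side [-0.64006697  1.24606792  1.06076921] [[-0.719, -0.371, 0.588], [-0.695, 0.36, -0.622], [0.02, -0.856, -0.517]] 620.5949854241136 323.89447789529584 234.9145530605414 0.9757747395833334
0.0726 {'clock': 0.1, 'joint_pos': array([-1.37061857e+00,  3.13926087e-01,  4.51024520e-02,  1.30358262e+00,
       -2.89275126e-05,  1.43121400e+00]), 'qvel': array([ 4.35738655e-05, -1.54780155e-03,  2.50501505e-04, -1.27616376e-03,
       -5.21963609e-04,  2.77584215e-03]), 'tau': array([ 3.24083601e-03, -4.81726313e+01,  2.99243456e+01,  1.27791447e-02,
       -4.15325758e-05,  2.03296047e-07]), 'tcp_pos': array([ 0.19155343, -0.54180755,  0.30310152]), 'orientation': array([-8.04157304e-04,  9.85604732e-01,  1.69064080e-01, -3.88419789e-05]), 'wrist_force': array([0.32456189, 0.62749106, 0.65631223]), 'ft_torque': array([0.02999981, 0.08212951, 0.01937786]), 'grip_force': 0.0, 'finger_gap': 0.08520899865455409}
```

View pics/top0.png

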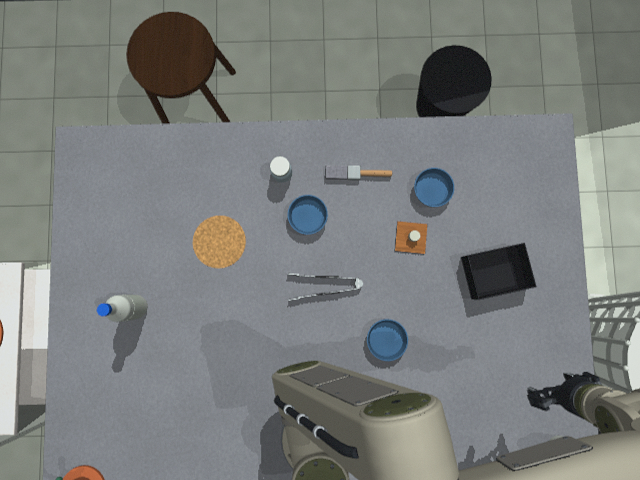

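View pics/side0.png

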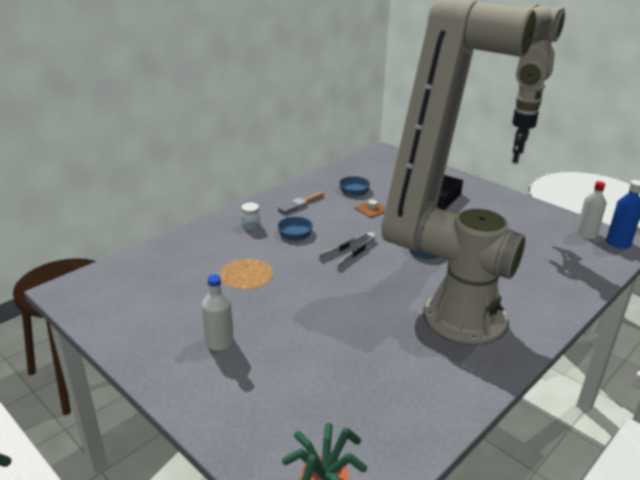

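The top view shows the left-most dish at about (307,215), the mat (219,242), the tongs with their head at (360,284) and tips on the left at x≈288, the tablet (414,236) on its board, brush (358,173), jar (279,167), bottle (122,308) and basket (497,271). The side view shows the same things, with the dish at (295,228), the mat (246,273), the tongs (348,247) and the tablet (372,205).

```bash
cat > m.py <<'E'
from h import *
def blob(c,lo,hi,roi):
    hsv=cv2.cvtColor(c["frame"],cv2.COLOR_RGB2HSV); m=cv2.inRange(hsv,lo,hi)
    k=np.zeros_like(m); u0,v0,u1,v1=roi; k[v0:v1,u0:u1]=m[v0:v1,u0:u1]
    return k
def big(m):
    cs,_=cv2.findContours(m,cv2.RETR_EXTERNAL,cv2.CHAIN_APPROX_NONE); return max(cs,key=cv2.contourArea)
E
python3 - <<'E'
from m import *
t=cam("top"); s=cam("side"); P=cloud(t);Q=cloud(s)
def ctr(c,lo,hi,roi,z,n):
    k=big(blob(c,lo,hi,roi)); e=cv2.fitEllipse(cv2.convexHull(k))
    w=np.array([plane(c,*p[0],z)[:2] for p in k]); e2=cv2.fitEllipse(cv2.convexHull(w.astype(np.float32)*1000))
    print(n,np.round(e[0],1),"world",np.round(e2[0],1),"axes",np.round(e2[1],1))
B=((95,90,30),(120,255,255)); O=((8,90,110),(25,255,255))
ctr(t,*B,(280,190,335,245),.03,"dish top"); ctr(s,*B,(270,210,320,245),.03,"dish side")
ctr(t,*B,(400,160,460,215),.03,"other1 top");ctr(t,*B,(360,315,415,365),.03,"other2 top")
ctr(t,*O,(185,205,255,275),0,"mat top"); ctr(s,*O,(210,250,285,295),0,"mat side")
BR=((3,100,60),(15,255,255))
k=big(blob(t,*BR,(385,215,435,260))); r=cv2.minAreaRect(k); print("board",r, plane(t,*r[0],.006))
for c,p,roi,n in((t,P,(385,215,435,260),"top"),(s,Q,(350,190,392,220),"side")):
    m=blob(c,(0,0,150),(40,70,255),roi); k=big(m); r=cv2.minAreaRect(k);x=p[m>0]
    print("tablet",n,r,plane(c,*r[0],.028),np.nanmedian(x,0),np.nanmax(x[:,2]))
for n,p in(("top",P),("side",Q)):
    def h(a): return np.round(np.nanpercentile(a[:,2],[50,95,99]),4)
    mm=(P if n=="top" else Q)
    sel=(mm[...,2]>.012)&(mm[...,2]<.05)&(mm[...,0]>.25)&(mm[...,0]<.42)&(mm[...,1]>-.15)&(mm[...,1]<.15)
    x=mm[sel]; print("tongs",n,len(x),h(x) if len(x) else 0, x[:,:2].min(0),x[:,:2].max(0))
    u=Q if n=="side" else P
    print("desk z",np.nanmedian(u[(abs(u[...,0]-.4)<.1)&(abs(u[...,1]-.15)<.05)][:,2]))
f=t["frame"][255:325,265:375,::-1]; f2=s["frame"][220:280,310:390,::-1]
cv2.imwrite("pics/z.png",np.vstack([cv2.resize(f,(600,380),interpolation=2),cv2.resize(f2,(600,220))]))
for n,q in(("jar",(279,167)),("bottle",(122,308)),("brush",(358,173)),("basket",(497,271))): print(n,P[q[1],q[0]])
E
```

```text
dish top [307.1 214.3] world [646.8  25.4] axes [116.6 117.2]
dish side [294.7 227.8] world [630.6  40.6] axes [111.4 143.8]
other1 top [433.9 187. ] world [ 719.5 -351.9] axes [116.2 117.5]
other2 top [387.  339.7] world [ 277.5 -196. ] axes [116.3 117.2]
mat top [218.7 241.4] world [576.2 293.7] axes [156.6 158. ]
mat side [246.1 273.5] world [574.9 293.8] axes [152.7 153. ]
board ((410.7724609375, 237.23106384277344), (29.979419708251953, 29.730281829833984), 4.763641834259033) [ 0.57391721 -0.2820036   0.006     ]
tablet top ((414.5, 235.0), (10.0, 9.0), 90.0) [ 0.5777308  -0.28872529  0.028     ] [ 0.57529324 -0.29012748  0.02701433] 0.032856802891611636
tablet side ((369.0, 202.0), (2.0, 4.0), 90.0) [ 0.57989684 -0.27447262  0.028     ] [ 0.575331   -0.28007494  0.02546241] 0.03221594652005355
tongs top 125 [0.0242 0.0318 0.0332] [ 0.25108505 -0.14985623] [0.41921026 0.08627667]
desk z -0.00035688061067462584
tongs side 162 [0.0198 0.0267 0.0298] [ 0.2507073  -0.14919238] [0.41996467 0.0865291 ]
desk z -0.00018422219036162701
jar [0.77898588 0.10237349 0.07351759]
bottle [0.38815677 0.5172056  0.14089347]
brush [ 0.77031106 -0.12957438  0.01878737]
basket [ 0.46733037 -0.53386934  0.00279902]
```

View pics/z.png

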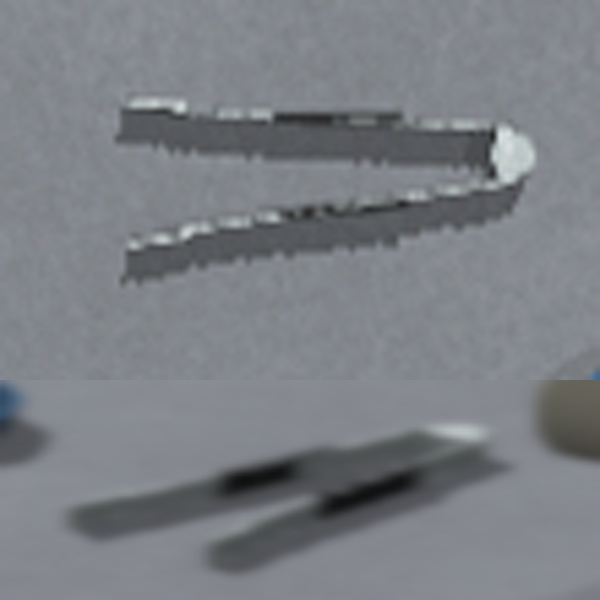

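The crop shows the tongs clearly, with the head on the right, tips on the left and black sleeves in the middle. In full-picture pixels the head end is at about (363,283) and the tip ends are at (288,274) and (289,301).

```bash
cat >> h.py <<'E'
def to(x,y,z,hd=None):
    "tool-axis shift (units) and roll (units) from here to TCP target, heading of tool x in deg"
    s=status.get_state(); q=np.array(s["orientation"]); M=R.from_quat(q[[1,2,3,0]]).as_matrix()
    h=np.degrees(np.arctan2(M[1,0],M[0,0])); 
    print("at",s["tcp_pos"].round(4),"h",h.round(2),"tilt z",M[:,2].round(3),"units",(M.T@(np.array([x,y,z])-s["tcp_pos"])/.04).round(3),
      "roll",None if hd is None else round(-(((hd-h+180)%360)-180)/10,3),"t",s["clock"],"q",s["joint_pos"].round(2))
E
python3 - <<'E'
from m import *
t=cam("top"); s=cam("side")
g=lambda u,v:(265+u/5.4545-.4,255+v/5.43-.4)
for n,p in(("tipU",(125,104)),("tipL",(130,248)),("headend",(536,155)),("headc",(513,153)),("slUa",(272,114)),("slUb",(402,114)),("slLa",(280,213)),("slLb",(408,206))):
    print(n,plane(t,*g(*p),.024).round(4))
g=lambda u,v:(310+u/7.5-.4,220+(v-380)/3.667-.4)
for n,p in(("tipU",(70,512)),("tipL",(208,550)),("slUa",(222,472)),("slUb",(297,460)),("slLa",(318,497)),("slLb",(415,476)),("head",(488,432))):
    print("side",n,plane(s,*g(*p),.024).round(4))
# heights by depth
for n,c in(("top",t),("side",s)):
    P=cloud(c)
    a=np.hypot(P[...,0]-.647,P[...,1]-.025)<.075; x=P[a&(P[...,2]>.026)]; print(n,"dish rim",len(x),np.median(x,0), (x[:,:2].min(0)+x[:,:2].max(0))/2)
E
python3 -m handwheel '{"deltas": [[-1,0,0,0,-0.95],[-1,0,0,0,-0.95],[-1,0,0,0,-0.95],[-1,0,0,0,-0.95],[-1,0,0,0,-0.95],[-1,0,0,0,-0.95],[-1,0,0,0,-0.95],[-1,0,0,0,-0.95],[-1,0,0,0,-0.9],[-1,0,0,0,0]]}'
python3 -c "
from h import *
to(.647,.025,.2,104.8)"
```

```text
tipU [0.4729 0.0866 0.024 ]
tipL [0.3958 0.0851 0.024 ]
headend [ 0.4404 -0.1329  0.024 ]
headc [ 0.4418 -0.1206  0.024 ]
slUa [0.4657 0.0078 0.024 ]
slUb [ 0.4641 -0.0618  0.024 ]
slLa [0.4126 0.0047 0.024 ]
slLb [ 0.4147 -0.0637  0.024 ]
side tipU [0.4644 0.0965 0.024 ]
side tipL [0.3863 0.0976 0.024 ]
side slUa [0.4639 0.0057 0.024 ]
side slUb [ 0.4551 -0.0316  0.024 ]
side slLa [0.4091 0.0064 0.024 ]
side slLb [ 0.403  -0.0478  0.024 ]
side head [ 0.4289 -0.1263  0.024 ]
top dish rim 171 [0.65185155 0.02406    0.02923669] [0.64631712 0.02587367]
side dish rim 113 [0.64765835 0.02234316 0.02940153] [0.64608667 0.0273669 ]
clock: 1.55
tcp_pos: [0.1917, -0.5421, 0.3038]
orientation: [-0.0, 0.613, 0.79, 0.0]
wrist_force: [-0.2, -0.4, -0.3]
finger_gap: -0.0001
grip_force: 0.0
at [ 0.1917 -0.5421  0.3038] h 104.38 tilt z [-0.  0. -1.] units [10.907 14.547  2.597] roll -0.042 t 1.55 q [-1.37  0.31  0.05  1.3  -0.   -0.05]
```

```bash
python3 -m handwheel '{"deltas": [[-1,0.68,0.91,0,0],[-1,0.68,0.91,0,0],[-1,0.68,0.91,0,0],[-1,0.68,0.91,0,0],[-1,0.68,0.91,0,0],[-1,0.68,0.91,0,0],[-1,0.68,0.91,0,0],[-1,0.68,0.91,0,0],[-1,0.68,0.91,0,0],[-1,0.68,0.91,0,0],[-1,0.68,0.91,0,0],[-1,0.68,0.91,0,0],[-1,0.68,0.91,0,0],[-1,0.68,0.91,0,0],[-1,0.68,0.91,0,0],[-1,0.68,0.91,0,0],[-1,0,0,0,0],[-1,0,0,0,0],[-1,0,0,0,0]]}'
python3 -c "
from h import *
to(.647,.026,.085,104.8)"
```

```text
clock: 3.92
tcp_pos: [0.6463, 0.0238, 0.3041]
orientation: [0.0, 0.613, 0.79, -0.0]
wrist_force: [-0.0, -0.1, -0.2]
finger_gap: -0.0
grip_force: 0.0
at [0.6463 0.0238 0.3041] h 104.35 tilt z [-0. -0. -1.] units [0.051 0.033 5.477] roll -0.045 t 3.925 q [-0.09  0.46  0.26  1.37 -0.    1.23]
```

```bash
python3 -m handwheel '{"deltas": [[-1,0.05,0.03,0.8,-0.04],[-1,0,0,0.8,0],[-1,0,0,0.8,0],[-1,0,0,0.8,0],[-1,0,0,0.8,0],[-1,0,0,0.7,0],[-1,0,0,0.4,0],[-1,0,0,0.2,0],[-1,0,0,0.18,0],[-1,0,0,0,0],[-1,0,0,0,0]]}' && python3 -m handwheel '{"deltas": [[-1,0.2,0,0,0],[-1,0.2,0,0,0],[-1,0.2,0,0,0],[-1,0.2,0,0,0],[-1,0.2,0,0,0],[-1,0.2,0,0,0],[-1,0.2,0,0,0],[-1,0.2,0,0,0],[-1,0.2,0,0,0],[-1,0.2,0,0,0],[-1,0,0,0,0]]}'
python3 - <<'E'
from h import *
to(.5667,.3295,.085,104.8); save(cam("side"),"p1")
E
```

```text
clock: 5.3
tcp_pos: [0.648, 0.027, 0.0854]
orientation: [0.001, 0.61, 0.793, 0.0]
wrist_force: [-0.2, -0.8, -0.1]
finger_gap: 0.0002
grip_force: 0.0
clock: 6.68
tcp_pos: [0.6266, 0.1052, 0.0846]
orientation: [-0.0, 0.609, 0.793, 0.0]
wrist_force: [0.4, -0.6, -0.2]
finger_gap: 0.0002
grip_force: 0.0
at [0.6266 0.1052 0.0846] h 104.93 tilt z [-0.  0. -1.] units [ 5.805e+00 -3.000e-03 -6.000e-03] roll 0.013 t 6.675 q [ 0.04  0.57 -0.12  0.88  0.    1.35]
```

View pics/p1.png

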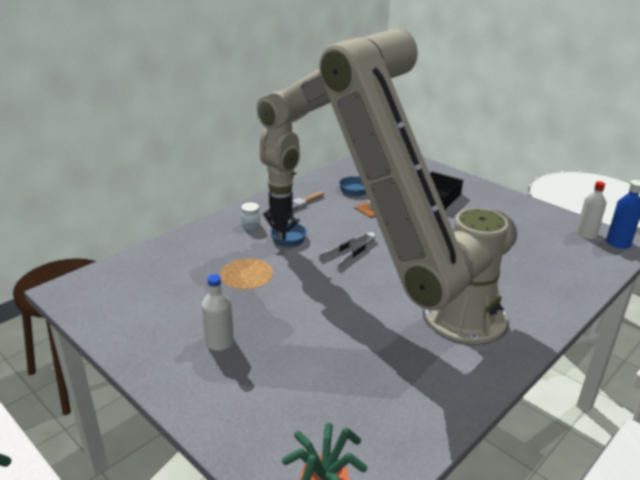

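The side view shows the fingers inside the dish at about (288,234). The dish has moved left toward the mat (246,273), so the push works.

```bash
python3 -m handwheel '{"deltas": [[-1,0.3,0,0,0],[-1,0.3,0,0,0],[-1,0.3,0,0,0],[-1,0.3,0,0,0],[-1,0.3,0,0,0],[-1,0.3,0,0,0],[-1,0.3,0,0,0],[-1,0.3,0,0,0],[-1,0.3,0,0,0],[-1,0.3,0,0,0],[-1,0.3,0,0,0],[-1,0.3,0,0,0],[-1,0.3,0,0,0],[-1,0.3,0,0,0],[-1,0.3,0,0,0],[-1,0.3,0,0,0],[-1,0.2,0,0,0],[-1,0.1,0,0,0],[-1,0.1,0,0,0]]}' && python3 -m handwheel '{"deltas": [[-1,0.1,0,0,0],[-1,0.1,0,0,0],[-1,0.1,0,0,0],[-1,0.1,0,0,0],[-1,0,0,0,0],[-1,0,0,0,0]]}'
cat > d.py <<'E'
from m import *
B=((95,90,30),(120,255,255)); O=((8,90,110),(25,255,255))
def chk():
    for n,roi in(("top",(185,205,345,275)),("side",(215,220,310,300))):
        c=cam(n); m=blob(c,*B,roi); k=big(m); u=k.reshape(-1,2)
        P=cloud(c); x=P[(m>0)&(P[...,2]>.02)&(P[...,2]<.036)]
        w=np.array([plane(c,*p,.03)[:2] for p in u],np.float32)*1000
        print(n,cv2.minEnclosingCircle(w),"cloud",(x[:,:2].min(0)+x[:,:2].max(0))/2,np.ptp(x[:,:2],axis=0))
E
python3 - <<'E'
from d import *
chk(); to(.5667,.3295,.085,104.8)
E
```

```text
clock: 9.1
tcp_pos: [0.5736, 0.3054, 0.0846]
orientation: [0.0, 0.61, 0.793, -0.0]
wrist_force: [-0.2, -2.1, 0.2]
finger_gap: -0.0001
grip_force: 0.7
clock: 9.85
tcp_pos: [0.5694, 0.321, 0.0847]
orientation: [-0.0, 0.61, 0.793, 0.0]
wrist_force: [0.5, 0.1, 0.3]
finger_gap: -0.0001
grip_force: 0.0
top ((574.0272216796875, 282.28369140625), 57.91444778442383) cloud [0.57373105 0.27560278] [0.11343365 0.0986035 ]
side ((554.923095703125, 292.3329772949219), 66.18257141113281) cloud [0.56818572 0.28657264] [0.112104   0.12100363]
at [0.5694 0.3208 0.0846] h 104.87 tilt z [-0.  0. -1.] units [ 0.227 -0.011 -0.009] roll 0.007 t 9.95 q [ 0.39  0.6  -0.07  0.91  0.    1.7 ]
```

```bash
python3 -m handwheel '{"deltas": [[-1,0.1,0,0,0],[-1,0.1,0,0,0],[-1,0.04,0,0,0],[-1,0,0,0,0],[-1,-0.2,0,0,0],[-1,-0.2,0,0,0],[-1,0,0,-0.3,0],[-1,0,0,-0.6,0],[-1,0,0,-1,0],[-1,0,0,-1,0],[-1,0,0,-1,0],[-1,0,0,0,0],[-1,0,0,0,0]]}'
python3 - <<'E'
from d import *
to(.4377,-.0285,.2,91.6)
E
```

```text
clock: 11.58
tcp_pos: [0.5711, 0.3145, 0.241]
orientation: [0.0, 0.61, 0.793, 0.0]
wrist_force: [0.8, 0.1, 0.1]
finger_gap: 0.0003
grip_force: 0.0
at [0.5711 0.3145 0.241 ] h 104.86 tilt z [ 0.001  0.    -1.   ] units [-7.433 -5.423  1.022] roll 1.326 t 11.575 q [ 0.38  0.49  0.15  1.23 -0.    1.69]
```

```bash
python3 -m handwheel '{"deltas": [[1,-0.74,-0.54,0,0],[1,-0.74,-0.54,0,0],[1,-0.74,-0.54,0,0],[1,-0.74,-0.54,0,0],[1,-0.74,-0.54,0,0],[1,-0.74,-0.54,0,0],[1,-0.74,-0.54,0,0],[1,-0.74,-0.54,0,0],[1,-0.74,-0.54,0,0],[1,-0.74,-0.54,0,0],[1,0,0,0,0.65],[1,0,0,0,0.65],[1,0,0,0,0],[1,0,0,0,0]]}'
python3 - <<'E'
from d import *
chk()
c=cam("top"); P=cloud(c); s=cam("side")
cv2.imwrite("pics/q1.png",np.vstack([cv2.resize(c["frame"][190:340,180:440,::-1],(700,404)),cv2.resize(s["frame"][190:290,210:420,::-1],(700,190))[:196]]))
to(.4377,-.0285,.2,91.6)
E
```

```text
clock: 13.32
tcp_pos: [0.4379, -0.0267, 0.24]
orientation: [-0.001, 0.695, 0.719, -0.0]
wrist_force: [-0.5, -0.5, -0.9]
finger_gap: 0.0859
grip_force: 0.0
top ((571.5194091796875, 291.9825134277344), 58.3999137878418) cloud [0.57097502 0.29194926] [0.11344004 0.11350211]
side ((557.51904296875, 302.16107177734375), 67.67949676513672) cloud [0.57011518 0.29466755] [0.11921266 0.1192554 ]
at [ 0.4383 -0.0267  0.2405] h 91.93 tilt z [-0. -0. -1.] units [-0.044 -0.015  1.013] roll 0.033 t 13.525 q [-0.24  0.08 -0.4   1.09 -0.    1.29]
```

View pics/q1.png

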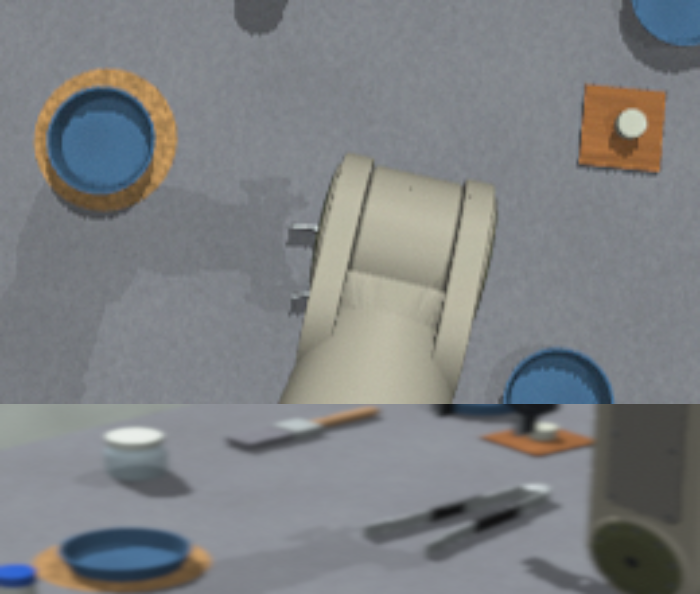

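```bash
python3 -c "
from h import *
print(env.tip_reach)"; python3 -m handwheel '{"deltas": [[1,-0.04,0,0.6,0],[1,0,0,0.6,0],[1,0,0,0.6,0],[1,0,0,0.6,0],[1,0,0,0.6,0],[1,0,0,0.5,0],[1,0,0,0.4,0],[1,0,0,0.2,0],[1,0,0,0.15,0],[1,0,0,0,0],[1,0,0,0,0]]}' 20 && python3 -m handwheel '{"deltas": [[0.5,0,0,0,0],[0.4,0,0,0,0],[0.3,0,0,0,0],[0.2,0,0,0,0],[0.1,0,0,0,0],[0.06,0,0,0,0],[0.06,0,0,0,0],[0.06,0,0,0,0],[0.06,0,0,0,0]]}' 40
python3 -c "
from h import *
to(.4377,-.0285,.07,91.6)"
```

```text
0.0726
clock: 14.9
tcp_pos: [0.4387, -0.0286, 0.0711]
orientation: [0.0, 0.695, 0.719, 0.0]
wrist_force: [0.5, -0.2, 0.6]
finger_gap: 0.0852
grip_force: 0.0
clock: 16.02
tcp_pos: [0.4388, -0.0285, 0.0713]
orientation: [0.0, 0.695, 0.719, 0.0]
wrist_force: [-0.6, 1.8, 6.6]
finger_gap: 0.0456
grip_force: 6.4
at [ 0.4388 -0.0285  0.0713] h 91.87 tilt z [ 0.001 -0.    -1.   ] units [ 0.002 -0.029  0.032] roll 0.027 t 16.025 q [-0.25  0.27 -0.65  0.65  0.    1.29]
```

```bash
python3 -m handwheel '{"deltas": [[0.06,0,0,-0.1,0],[0.06,0,0,-0.2,0],[0.06,0,0,-0.4,0],[0.06,0,0,-0.5,0],[0.06,0,0,-0.5,0],[0.06,0,0,-0.5,0],[0.06,0,0,-0.3,0],[0.06,0,0,0,0],[0.06,0,0,0,0]]}'
python3 - <<'E'
from m import *
c=cam("side"); save(c,"g1"); P=cloud(c); t=cam("top"); T=cloud(t)
cv2.imwrite("pics/g2.png",np.vstack([cv2.resize(t["frame"][240:340,230:430,::-1],(560,280)),cv2.resize(c["frame"][170:280,290:420,::-1],(560,315))[:315]]))
to(.478,-.289,.171,0)
E
```

```text
clock: 17.15
tcp_pos: [0.4379, -0.0284, 0.1701]
orientation: [-0.0, 0.695, 0.719, -0.0]
wrist_force: [-0.2, 0.8, -1.8]
finger_gap: 0.0451
grip_force: 4.3
at [ 0.4378 -0.0284  0.1699] h 91.87 tilt z [-0.002  0.    -1.   ] units [-6.545  0.792 -0.032] roll 9.187 t 17.25 q [-0.25  0.15 -0.52  0.91 -0.    1.29]
```

View pics/g2.png

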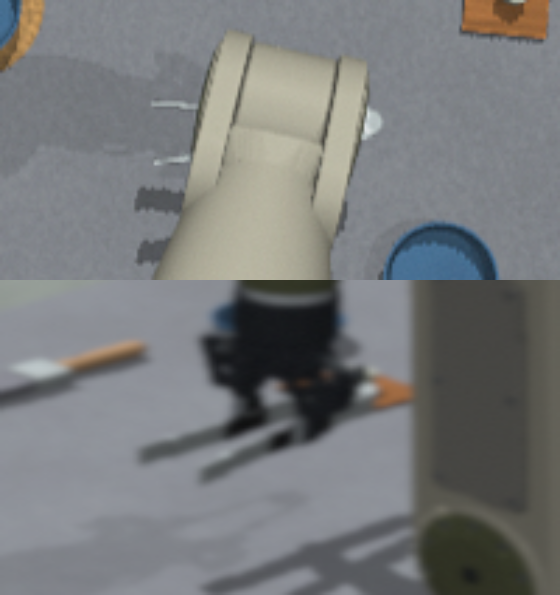

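```bash
python3 - <<'E'
from m import *
t=cam("top"); s=cam("side")
def tri(a,b):
    d1=ray(t,*a);d2=ray(s,*b); A=np.stack([d1,-d2],1); k=np.linalg.lstsq(A,s["o"]-t["o"],rcond=None)[0]
    p=t["o"]+k[0]*d1;q=s["o"]+k[1]*d2; print(((p+q)/2).round(4),np.linalg.norm(p-q).round(4))
tri((284.,276.8),(322.2,231.5)); tri((285.,297.6),(336.6,238.5))
T=cloud(t); x=T[(T[...,1]>.055)&(T[...,1]<.1)&(abs(T[...,0]-.43)<.06)&(T[...,2]>.08)&(T[...,2]<.2)]; print(len(x),np.median(x,0),x.min(0),x.max(0))
x=T[(T[...,1]<-.12)&(T[...,1]>-.16)&(abs(T[...,0]-.43)<.03)&(T[...,2]>.08)&(T[...,2]<.16)]; print(len(x),np.median(x,0) if len(x) else 0,x.min(0))
E
python3 -m handwheel '{"deltas": [[0.06,-0.4,0,0,0.6],[0.06,-0.4,0,0,0.6],[0.06,-0.4,0,0,0.6],[0.06,0,0,0,0.6],[0.06,0,0,0,0.6],[0.06,0,0,0,0.6],[0.06,0,0,0,0.6],[0.06,0,0,0,0.6],[0.06,0,0,0,0.6],[0.06,0,0,0,0.6],[0.06,0,0,0,0.6],[0.06,0,0,0,0.6],[0.06,0,0,0,0.6],[0.06,0,0,0,0.6],[0.06,0,0,0,0.6],[0.06,0,0,0,0.1],[0.06,0,0,0,0],[0.06,0,0,0,0]]}'
python3 -c "
from h import *
to(.478,-.289,.171,0)"
```

```text
[0.4609 0.0892 0.1085] 0.0018
[0.4041 0.0872 0.108 ] 0.0024
32 [0.43414802 0.06886259 0.12223007] [0.40401123 0.05542705 0.10314462] [0.46067576 0.08875666 0.12717041]
32 [ 0.43685077 -0.12417335  0.12243271] [ 0.42347309 -0.13013054  0.11682209]
clock: 19.6
tcp_pos: [0.4349, -0.0762, 0.1706]
orientation: [0.0, 1.0, 0.008, -0.0]
wrist_force: [-0.5, -0.3, -0.4]
finger_gap: 0.0452
grip_force: 4.3
at [ 0.4349 -0.0762  0.1706] h 0.93 tilt z [-0. -0. -1.] units [ 0.992  5.338 -0.01 ] roll 0.093 t 19.6 q [-0.36  0.15 -0.51  0.91 -0.    2.77]
```

```bash
python3 -m handwheel '{"deltas": [[0.06,0.1,0.55,0,0.09],[0.06,0.1,0.55,0,0],[0.06,0.1,0.55,0,0],[0.06,0.1,0.55,0,0],[0.06,0.1,0.55,0,0],[0.06,0.1,0.55,0,0],[0.06,0.1,0.55,0,0],[0.06,0.1,0.55,0,0],[0.06,0.1,0.55,0,0],[0.06,0.07,0.4,0,0],[0.06,0,0,0,0],[0.06,0,0,0,0],[0.06,0,0,0,0]]}'
python3 - <<'E'
from m import *
c=cam("side"); t=cam("top")
cv2.imwrite("pics/k1.png",np.vstack([cv2.resize(t["frame"][200:290,360:460,::-1],(400,360),interpolation=2),cv2.resize(c["frame"][170:230,320:420,::-1],(400,240),interpolation=2)]))
to(.478,-.289,.0815,0)
E
```

```text
clock: 21.22
tcp_pos: [0.4738, -0.2893, 0.1707]
orientation: [-0.0, 1.0, 0.0, -0.0]
wrist_force: [-0.1, 0.0, -2.0]
finger_gap: 0.0455
grip_force: 4.3
at [ 0.4739 -0.2895  0.1708] h 0.02 tilt z [-0.  0. -1.] units [ 0.102 -0.012  2.232] roll 0.002 t 21.325 q [-0.69  0.35 -0.24  0.98  0.    2.45]
```

View pics/k1.png

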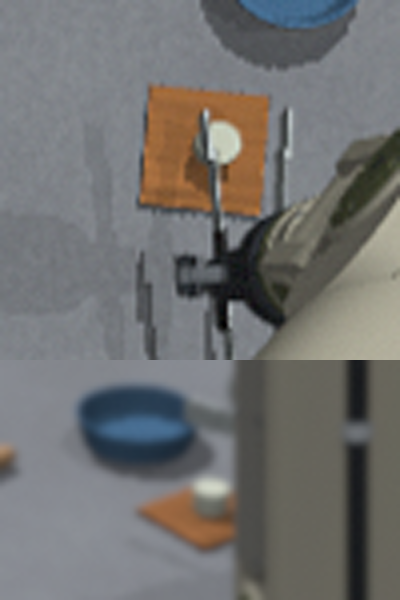

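The top crop shows the open tips at crop (206,110) and (289,110), which is (411,227) and (432,227) in the full picture. They sit about 10 cm up, so parallax shifts them against the tablet at (415,235).

Run:
```python
from m import *
t=cam("top"); P=cloud(t)
a=plane(t,411.2,227,.122);b=plane(t,431.9,227,.122); print("tips",a,b,(a+b)/2)
x=P[(P[...,2]>.112)&(P[...,2]<.13)&(P[...,0]>.56)&(P[...,0]<.61)&(abs(P[...,1]+.289)<.06)]; print(len(x),x.min(0),x.max(0))
for sgn in(x[:,1]>-.289,x[:,1]<-.289): print(np.median(x[sgn],0))
hsv=cv2.cvtColor(t["frame"],cv2.COLOR_RGB2HSV)
k=big(blob(t,(18,10,150),(40,80,255),(405,225,425,245))); u=k.reshape(-1,2); print(u.min(0),u.max(0))
```

```text
tips [ 0.58868824 -0.26065321  0.122     ] [ 0.58733616 -0.31704865  0.122     ] [ 0.5880122  -0.28885093  0.122     ]
39 [ 0.56011237 -0.31650401  0.11421126] [ 0.58529867 -0.25836167  0.1267949 ]
[ 0.5719639  -0.25968359  0.12159487]
[ 0.57234747 -0.31525985  0.12124819]
[414 233] [418 240]
```

```bash
python3 -m handwheel '{"deltas": [[0.06,0.08,0,0.3,0],[0.06,0,0,0.4,0],[0.06,0,0,0.4,0],[0.06,0,0,0.3,0],[0.06,0,0,0.2,0],[0.06,0,0,0.2,0],[0.06,0,0,0.2,0],[0.06,0,0,0.15,0],[0.06,0,0,0.08,0],[0.06,0,0,0,0],[0.06,0,0,0,0]]}'
python3 - <<'E'
from m import *
t=cam("top"); c=cam("side")
cv2.imwrite("pics/k2.png",np.vstack([cv2.resize(t["frame"][200:290,360:460,::-1],(400,360),interpolation=2),cv2.resize(c["frame"][170:230,320:420,::-1],(400,240),interpolation=2)]))
to(.478,-.289,.0815,0)
E
```

```text
clock: 22.75
tcp_pos: [0.4773, -0.2903, 0.0818]
orientation: [0.0, 1.0, -0.0, 0.0]
wrist_force: [-0.7, 0.0, -1.4]
finger_gap: 0.0456
grip_force: 4.3
at [ 0.4773 -0.2903  0.0818] h -0.03 tilt z [ 0. -0. -1.] units [ 0.016 -0.032  0.008] roll -0.003 t 22.85 q [-0.69  0.45 -0.34  0.78 -0.    2.45]
```

View pics/k2.png

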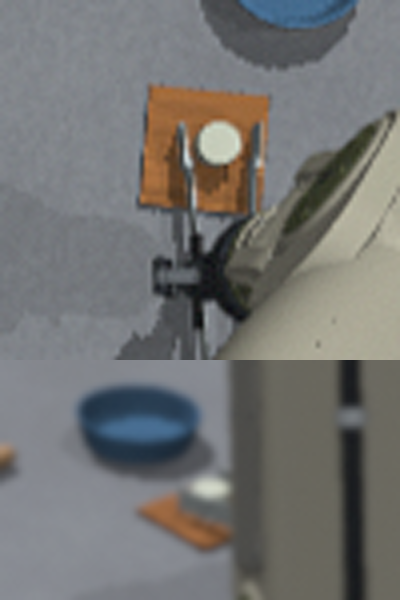

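The top crop shows the tablet at (219,143) midway between the tips at (183,124) and (257,124). The side crop shows it standing between the jaws.

```bash
python3 -m handwheel '{"deltas": [[0.02,0,0,-0.04,0],[-0.04,0,0,0,0],[-0.1,0,0,0,0],[-0.16,0,0,0,0],[-0.22,0,0,0,0],[-0.3,0,0,0,0],[-0.4,0,0,0,0],[-0.5,0,0,0,0],[-0.5,0,0,0,0],[-0.5,0,0,0,0]]}' 40
python3 -m handwheel '{"deltas": [[-0.5,0,0,-0.1,0],[-0.5,0,0,-0.1,0],[-0.5,0,0,-0.2,0],[-0.5,0,0,-0.2,0],[-0.5,0,0,-0.2,0],[-0.5,0,0,-0.2,0],[-0.5,0,0,-0.2,0],[-0.5,0,0,-0.2,0],[-0.5,0,0,0,0],[-0.5,0,0,0,0],[-0.5,0,0,0,0]]}'
python3 - <<'E'
from m import *
t=cam("top"); c=cam("side"); P=cloud(t)
m=blob(t,(15,5,150),(45,80,255),(395,215,440,250)); x=P[m>0]; print(np.nanmedian(x,0),len(x))
cv2.imwrite("pics/k3.png",np.vstack([cv2.resize(t["frame"][200:290,360:460,::-1],(400,360),interpolation=2),cv2.resize(c["frame"][170:230,320:420,::-1],(400,240),interpolation=2)]))
to(.478,-.289,.2,0)
E
```

```text
clock: 24.1
tcp_pos: [0.4772, -0.2902, 0.0831]
orientation: [0.0, 1.0, -0.0, 0.0]
wrist_force: [0.9, -0.1, -0.1]
finger_gap: 0.0354
grip_force: 40.8
clock: 25.48
tcp_pos: [0.477, -0.29, 0.1387]
orientation: [-0.0, 1.0, -0.0, -0.0]
wrist_force: [0.3, 0.1, -0.7]
finger_gap: 0.0353
grip_force: 40.7
[ 0.5765358  -0.29033703  0.08225883] 96
at [ 0.477  -0.29    0.1387] h -0.03 tilt z [-0.001  0.    -1.   ] units [ 0.025 -0.026 -1.532] roll -0.003 t 25.575 q [-0.69  0.39 -0.27  0.91 -0.    2.45]
```

View pics/k3.png

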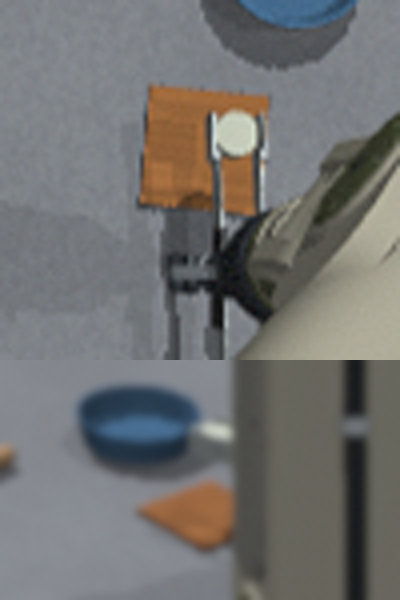

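The tablet is held between the jaws, off the board. Its top is at z≈0.083 and the board below is empty.

```bash
python3 -m handwheel '{"deltas": [[-0.5,0,0,-0.3,0],[-0.5,0,0,-0.4,0],[-0.5,0,0,-0.4,0],[-0.5,0,0,-0.4,0],[-0.5,0,0,0,-0.3],[-0.5,0,0,0,-0.5],[-0.5,0,0,0,-0.5],[-0.5,0,0,0,-0.5],[-0.5,0,0,0,-0.5],[-0.5,0,0,0,-0.5],[-0.5,0,0,0,-0.5],[-0.5,0,0,0,-0.5],[-0.5,0,0,0,-0.5],[-0.5,0,0,0,-0.5],[-0.5,0,0,0,-0.5],[-0.5,0,0,0,-0.5],[-0.5,0,0,0,-0.2],[-0.5,0,0,0,0],[-0.5,0,0,0,0]]}'
python3 -c "
from h import *
to(.521,.205,.198,60)"
```

```text
clock: 27.95
tcp_pos: [0.4772, -0.2902, 0.1993]
orientation: [0.0, 0.866, 0.499, 0.0]
wrist_force: [-0.5, -0.2, -1.0]
finger_gap: 0.0352
grip_force: 40.7
at [ 0.4772 -0.2902  0.1993] h 59.92 tilt z [ 0. -0. -1.] units [11.262 -5.257  0.03 ] roll -0.008 t 27.95 q [-0.69  0.33 -0.19  1.05 -0.    1.41]
```

```bash
python3 -m handwheel '{"deltas": [[-0.5,0.2,-0.1,0,0],[-0.5,0.5,-0.23,0,0],[-0.5,0.75,-0.35,0,0],[-0.5,0.75,-0.35,0,0],[-0.5,0.75,-0.35,0,0],[-0.5,0.75,-0.35,0,0],[-0.5,0.75,-0.35,0,0],[-0.5,0.75,-0.35,0,0],[-0.5,0.75,-0.35,0,0],[-0.5,0.75,-0.35,0,0],[-0.5,0.75,-0.35,0,0],[-0.5,0.75,-0.35,0,0],[-0.5,0.75,-0.35,0,0],[-0.5,0.75,-0.35,0,0],[-0.5,0.75,-0.35,0,0],[-0.5,0.4,-0.2,0,0],[-0.5,0.3,-0.15,0,0],[-0.5,0.12,-0.03,0,0],[-0.5,0,0,0,0],[-0.5,0,0,0,0]]}'
python3 -m handwheel '{"deltas": [[-0.5,0,0,0,0],[-0.5,0,0,0,0]]}'
python3 - <<'E'
from m import *
t=cam("top"); c=cam("side"); P=cloud(t)
m=blob(t,(15,5,150),(45,80,255),(185,190,260,275)); x=P[m>0]; print(np.nanmedian(x,0),len(x))
cv2.imwrite("pics/k4.png",np.vstack([cv2.resize(t["frame"][190:290,180:320,::-1],(420,300),interpolation=2),cv2.resize(c["frame"][190:310,190:340,::-1],(375,300),interpolation=2)[:, :375].copy() if 0 else cv2.resize(c["frame"][190:300,190:344,::-1],(420,300),interpolation=2)]))
to(.521,.205,.198,60)
E
```

```text
clock: 30.45
tcp_pos: [0.5207, 0.2047, 0.199]
orientation: [0.0, 0.866, 0.499, -0.0]
wrist_force: [-0.3, 0.4, -1.7]
finger_gap: 0.0355
grip_force: 40.7
clock: 30.7
tcp_pos: [0.5207, 0.205, 0.1991]
orientation: [0.0, 0.866, 0.499, -0.0]
wrist_force: [0.7, -0.4, 0.1]
finger_gap: 0.035
grip_force: 40.7
[0.50227589 0.1809207  0.62107267] 1834
at [0.5207 0.2052 0.1991] h 59.94 tilt z [ 0. -0. -1.] units [0.001 0.009 0.027] roll -0.006 t 30.8 q [ 0.23  0.34 -0.18  1.05 -0.    2.33]
```

View pics/k4.png

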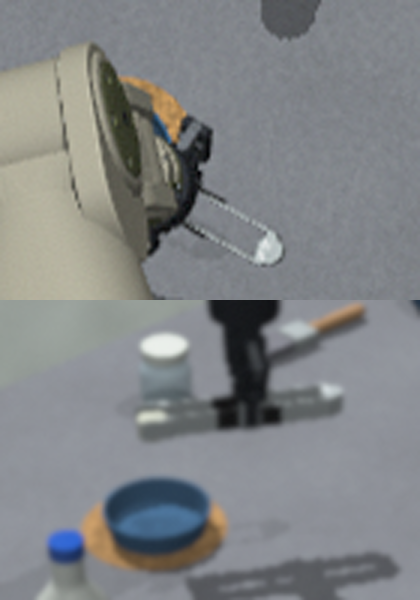

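The side crop shows the tablet at the left end of the tongs, about (245,232) in the full picture, above the dish, which stands on the mat.

Run:
```python
from h import *
s=cam("side"); print(plane(s,245,231.5,.143))
from workcell import hand_in
st=status.get_state(); print(st["clock"],st["grip_force"]); print(hand_in())
```

```text
[0.57469197 0.29012788 0.143     ]
30.85 40.68951307788666
the job is handed in; nothing more can be done
None
```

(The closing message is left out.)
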